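# Work the wedge out of the mould frame

### The arm

A 6-joint arm with a two-finger parallel gripper is mounted at the origin on the work surface. World frame = base frame: x ahead of the robot, y to its left, z up, the work surface at z = 0. Lengths are in m, angles in rad, forces in N, time in s.
With the tool pointing down it reaches from about 0.275 to 0.875 m from the base axis. Payload 12.5 kg.
Tool frame: the origin (TCP) lies at the very end of the fingers, on their centre line; the grasp point (between the pads) lies 19 mm behind it (robot.pinch_z is the distance from the TCP to the grasp point, in m); z points along the fingers, y is the line along which they close (so a half turn about z gives the same grasp; the last joint's range is limited). The gripper opens to 85 mm and grips with 20 to 120 N. Pads are 22 mm wide; open, the fingers measure 114 mm over their backs; the gripper's body (76 mm by 85 mm) begins 54 mm behind the grasp point. The pads swing forward as they close: fully open they stand 13 mm farther back than shut.
Start: joints at [1.101, 0.351, 1.652, -0, 1.139, -0.085], TCP at [0.206, 0.51, 0.231] pointing down, gripper open.
Joint ranges: [-2.75, 2.75], [-0.79, 2.1], [0.01, 2.65], [-1.57, 4.71], [0.07, 3.14], [-2.87, 2.87]. Speed limits (rad/s): [2.22, 2.22, 2.79, 3.14, 3.14, 3.14].

### API

Orientations are given as a rotation vector (axis times angle).
In Python, from cell import robot gives the robot as it stands.
- The arm moves only by the tool step_arm, never from a script. Its argument "plan" is a list of rows, each a list of 3 entries, a list of its own where there are three numbers: the closure, from 0 (fully open) to 1 (shut), then the shift along the tool's x, y, z in cm, then the turn about the tool's z in degrees. In form: [[gripper, [x, y, z], turn], ...]. A call has exactly 10 rows; each row shifts and turns the commanded pose from where the row before left it, along the tool's axes as they then stand; what a row does not reach is not made up. A row lasts 1/10 s, in which the tool goes at most 50 mm and 8.59 degrees, less where a joint would pass 70% of its speed; a pose out of reach is approached as far as the arm can. A call is refused whole if a number of a shift passes 5 or a number of a turn 8.59, either way. A call with a gripper value outside its range is refused whole. The fingers move at their own pace and stop on an object; "squeeze" is the grip in N (left out, the last holds). Time passes only in rows, so rows that do not move let the fingers close, or fill a call up. It gives the time, the measured TCP pose, the force, the opening and the grip force at its end, in the units of the state.
- robot.read_state(): the state, without advancing time (a new reading comes with each control period).
- robot.capture(name): name is "scene" or "top" or "wrist"; returns the picture (480x640x3 uint8, blue, green, red); there is no depth.
- robot.get_calibration(name): a dict with "fx", "fy", "cx", "cy" (pixels), "k1" (the pictures are not rectified: a ray, as slopes to the right and down, at radius r is drawn at 1 + k1 r^2 times it, then the intrinsics apply), "view" (4x4, takes a point from world to camera coordinates); the wrist camera has in their place "hand_eye" (4x4, takes a point from camera to tool coordinates, whose origin is the TCP and whose axes are the flange's). Camera axes: x right, y down, z forward; pixel columns grow to the right and rows downward; lengths in m; the calibration is good to about 2 mm. A picture is of the moment at which its call begins: read the wrist's pose just before it. get_calibration takes no time and is no camera call.
- robot.job_done(): hands the job in; it is judged then, once.
The state is a dict: "time_s": time; "joints": joint angles; "joint_vel": joint speeds; "tau": joint torques, N m; "tcp_pos": TCP position; "tcp_rot": TCP orientation; "ft_force": force on the tool from outside, world axes, zero at the start; "wrist_torque": the same for the moment, N m; "width": finger opening in m; "finger_force": force on a finger pad.
Only numpy, scipy, OpenCV 4.12 (cv2) and the standard library are available. Lean on these libraries where they do the work, as an engineer would, in place of code of your own. Each camera call takes 0.05 s, during which the arm holds its last target. There are 200 camera calls.

### The job

In the wooden clamping frame that holds the round plaster mould, work the tight wedge loose: while it is still down in its slot, pull it along the slot about a centimetre towards the side rail that carries the dowel peg, then back past the middle to about a centimetre towards the plain rail, then draw it up out of the frame. Set it down in the dark wooden tray, lowering it until it stands on or almost on the tray's floor before letting go. Leave the wedge of the other frame alone.

Things in the scene. Friction and masses are not known exactly. Their poses are not given: they have to be found in the camera images.
- wedge_mid (a point): Wedge to take out: bare wood, upright, thin end down, 120 mm tall, 45 mm wide (y), 18 mm thick (x) at foot, 27.6 at top, 90 g. Point: its centre, 60 mm above the foot. Stands on the round-mould frame's floor, mid-slot within 3 mm, top 53 mm clear of the boards. Pinched: drags 8 to 25 N up or sideways, easing as it rises, free 60 mm up. Can slide 30 mm each way along the slot (frame y).
- round_frame: Bare wood frame, fixed, 210 x 140 mm, with the ROUND plaster mould (92 mm, top 68 mm, at x +35). Origin: centre of underside. Floor 12 mm thick; end boards 78 mm high. Wedge slot runs along y at x -60 mm, between end board and sprung board (tops 79 mm, leaning to fit the wedge). Side rails 50 mm high, inner faces y +-54; the +y rail carries a dowel peg (18 mm thick, top 78 mm, x +50), the -y rail is plain.
- tray: Shallow open tray of dark wood, fixed, 160 mm (x) by 140 mm (y), walls 6 mm thick and 28 mm high, floor about 6 mm thick, empty; origin at the centre of its underside.
- other_wedge_mid (a point): Centre of the other wedge, the same in shape, size and fit, in a like frame that holds a SQUARE block mould. To be left alone.

How it is judged:
By the outcome, as a careful person would: the job done as asked, in the order asked, and still so for the second after the job is handed in, with the robot touching nothing.
It also fails if it takes over 54 s, if anything falls off the work surface, if the arm or the gripper's body presses on something with over 40 N, if the wrist force passes 120 N, or if a joint passes its speed limit or range.

## Working session

There is one attempt and no reset: what is moved stays moved. The work goes in short steps, Python scripts to look and compute and a tool call to move; the robot and the scene stay as the last step left them, time stands still between calls to the robot, and variables do not carry over. Pictures are saved under pics/ and viewed, at most 10 in all, crops included, and the job is handed in when it is done.

Besides the shell and the picture viewer there is one more tool, called as name(argument=value, ...) on one line, values as JSON. step_arm: Moves the arm, as the interface text tells. Its arguments: {"type":"object","properties":{"plan":{"type":"array"},"squeeze":{"type":"number"}},"required":["plan"]}

```bash
mkdir -p pics
python3 - <<'E'
from cell import robot
import cv2
s=robot.read_state();print(s['time_s'],s['tcp_pos'],s['tcp_rot'],s['ft_force'],s['width'])
for n in('top','scene'):
    cv2.imwrite(f'pics/{n}.png',robot.capture(n))
    print(robot.get_calibration(n))
print(robot.get_calibration('wrist'),robot.pinch_z)
E
```

```text
0.0 [0.20628377 0.50947294 0.23073584] [-6.00721861e-01 -3.08328524e+00  1.84130765e-03] [ 0.25243531  0.83117888 -1.13226179] 0.08540575884693331
{'fx': 595.1493401065918, 'fy': 595.1493401065918, 'cx': 320.1125991791112, 'cy': 246.8916604208817, 'k1': -0.05853367526528945, 'view': array([[-0.00611174, -0.99995569,  0.0071595 , -0.01326754],
       [-0.98478828,  0.00477543, -0.17369294,  0.48651118],
       [ 0.17365105, -0.00811216, -0.98477383,  1.00486847],
       [ 0.        ,  0.        ,  0.        ,  1.        ]])}
{'fx': 591.0067244780909, 'fy': 591.0067244780909, 'cx': 318.90524572724485, 'cy': 236.1993409872779, 'k1': -0.1129485368981607, 'view': array([[-0.21044491,  0.97750911,  0.01374318,  0.08512156],
       [ 0.71166828,  0.16282086, -0.68338687, -0.28975894],
       [-0.67025457, -0.1340347 , -0.72992705,  1.24555484],
       [ 0.        ,  0.        ,  0.        ,  1.        ]])}
{'fx': 378.0267352191397, 'fy': 378.0267352191397, 'cx': 309.64857673638875, 'cy': 241.34669869086673, 'k1': -0.06587962650651484, 'hand_eye': array([[-8.30196790e-05, -9.46344726e-01, -3.23158867e-01,
         8.21251205e-02],
       [ 9.99999996e-01, -9.14239715e-05,  1.08272274e-05,
         7.72645565e-05],
       [-3.97907565e-05, -3.23158864e-01,  9.46344729e-01,
        -1.42510982e-01],
       [ 0.00000000e+00,  0.00000000e+00,  0.00000000e+00,
         1.00000000e+00]])} 0.0187
```

View pics/top.png

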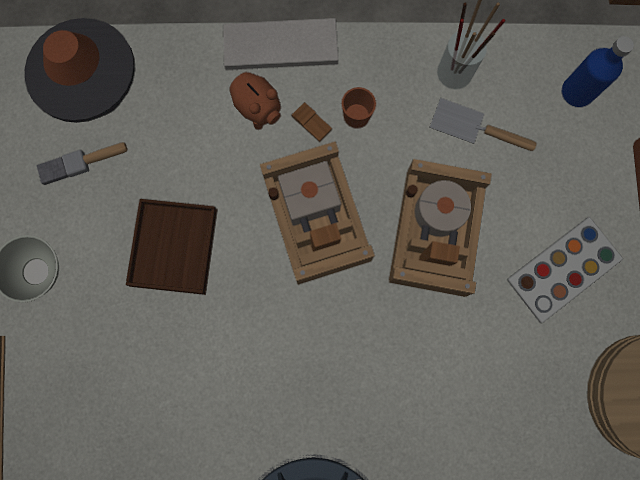

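View pics/scene.png

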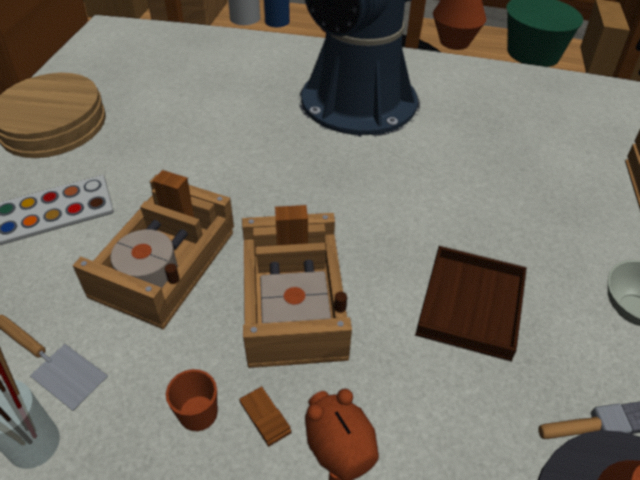

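The top picture shows the round-mould frame on the right at about (440,227), with the peg at (411,190) and its wedge at (443,252). The square-mould frame is at (318,213) and the tray at (172,246). I'll zoom in on the frame to measure it.

Run:
```python
import cv2,numpy as np
im=cv2.imread('pics/top.png')
a=cv2.resize(im[155:300,385:500],None,fx=4,fy=4,interpolation=cv2.INTER_CUBIC)
sc=cv2.imread('pics/scene.png')
b=cv2.resize(sc[165:310,140:225],None,fx=4,fy=4,interpolation=cv2.INTER_CUBIC)
cv2.imwrite('pics/crop.png',cv2.convertScaleAbs(np.hstack([a,b]),alpha=1.5))
```

```text
(no output)
```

View pics/crop.png

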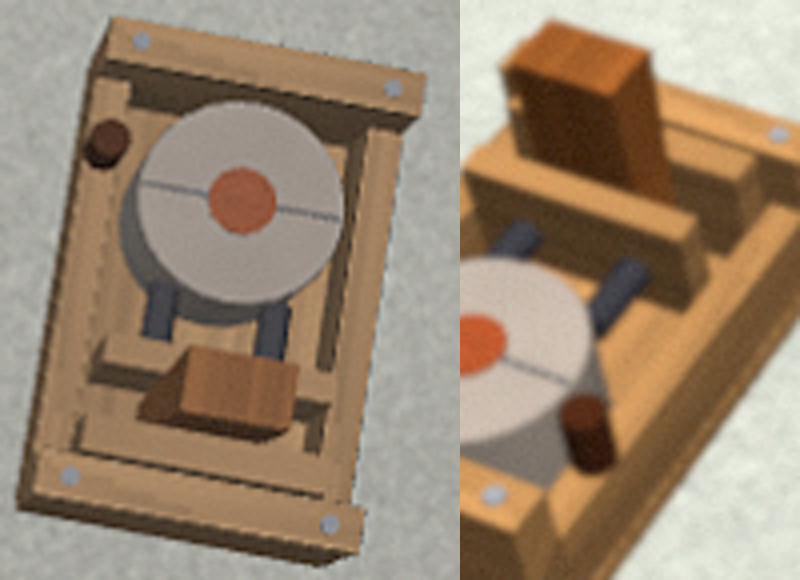

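The crop shows the wedge top with corners (190,347), (299,362), (293,428) and (183,409), and the mould centre at (243,201). The far-board bolts are at (141,41) and (392,88), and the near ones at (69,475) and (329,523).

```bash
cat > h.py <<'E'
import numpy as np,cv2
from scipy.spatial.transform import Rotation as R
from cell import robot
def px2w(n,uv,z,T=None):
    c=robot.get_calibration(n);uv=np.atleast_2d(np.array(uv,float))
    K=np.array([[c['fx'],0,c['cx']],[0,c['fy'],c['cy']],[0,0,1]])
    d=cv2.undistortPoints(uv[:,None],K,np.array([c['k1'],0,0,0.]))[:,0]
    M=np.linalg.inv(c['view']) if T is None else T@c['hand_eye']
    r=np.c_[d,np.ones(len(d))]@M[:3,:3].T;o=M[:3,3]
    return o+r*((z-o[2])/r[:,2])[:,None]
def tcpT(s):
    T=np.eye(4);T[:3,:3]=R.from_rotvec(s['tcp_rot']).as_matrix();T[:3,3]=s['tcp_pos'];return T
E
python3 - <<'E'
from h import *
np.set_printoptions(precision=4,suppress=True)
f=lambda l,z:px2w('top',np.array(l)/4+[385-.375,155-.375],z)
w=f([(190,347),(299,362),(293,428),(183,409)],.132);print('wedge',w[:,:2],w.mean(0),np.linalg.norm(np.roll(w,-1,0)-w,axis=1))
m=f([(243,201),(240.5,202.5)],.070);print('mould',m)
b=f([(141,41),(392,88),(329,523),(69,475)],.078);print('bolts',b[:,:2],b.mean(0));
for i,j in((0,1),(3,2),(3,0),(2,1)):
    d=b[j]-b[i];print(np.linalg.norm(d),np.degrees(np.arctan2(d[1],d[0])))
t=px2w('top',[(140,200),(216,207),(206,293),(128,286)],.028);print('tray',t,t.mean(0))
# scene wedge top
g=px2w('scene',np.array([(10+.0+85-0,0)])*0+0,.1)
p=np.array([(550-460,20),(650-460,52),(612-460,97),(505-460,65)])/4+[140-.375,165-.375]
q=px2w('scene',p,.132);print('sc',q,q.mean(0))
s=robot.read_state();T=tcpT(s);print(T)
E
```

```text
wedge [[ 0.4788 -0.1962]
 [ 0.4725 -0.2403]
 [ 0.4455 -0.2366]
 [ 0.4535 -0.1924]] [ 0.4626 -0.2164  0.132 ] [0.0445 0.0272 0.0449 0.0256]
mould [[ 0.5549 -0.2345  0.07  ]
 [ 0.5542 -0.2333  0.07  ]]
bolts [[ 0.625  -0.191 ]
 [ 0.6036 -0.3006]
 [ 0.413  -0.2633]
 [ 0.4341 -0.1536]] [ 0.5189 -0.2271  0.078 ]
0.11163840851751718 -101.0692747615984
0.111713995613073 -100.89623659000497
0.19459296136511922 -11.104519481928904
0.19425554433237224 -11.082436511152922
tray [[0.5771 0.3106 0.028 ]
 [0.5632 0.1717 0.028 ]
 [0.4074 0.1856 0.028 ]
 [0.4203 0.3247 0.028 ]] [0.492  0.2482 0.028 ]
sc [[ 0.4467 -0.2342  0.132 ]
 [ 0.4556 -0.1905  0.132 ]
 [ 0.482  -0.1951  0.132 ]
 [ 0.4742 -0.2407  0.132 ]] [ 0.4646 -0.2151  0.132 ]
[[-0.9269  0.3754 -0.0004  0.2063]
 [ 0.3754  0.9269 -0.0009  0.5095]
 [ 0.0001 -0.001  -1.      0.2308]
 [ 0.      0.      0.      1.    ]]
```

step_arm(plan=[[0, [0, 0, 0], -5.5], [0, [0, 0, 0], -5.5], [0, [-2.2, -3.7, 0], 0], [0, [-2.2, -3.7, 0], 0], [0, [-2.2, -3.7, 0], 0], [0, [-2.2, -3.7, 0], 0], [0, [-2.2, -3.7, 0], 0], [0, [-2.2, -3.7, 0], 0], [0, [-2.2, -3.7, 0], 0], [0, [-2.2, -3.7, 0], 0]], squeeze=80)

```text
time_s: 1.1
tcp_pos: [0.3225, 0.1839, 0.2313]
tcp_rot: [0.302, 3.127, 0.0]
ft_force: [1.4, -0.3, 0.4]
width: 0.0853
finger_force: 0.0
```

step_arm(plan=[[0, [-2.2, -3.7, 0], 0], [0, [-2.2, -3.7, 0], 0], [0, [-2.2, -3.7, 0], 0], [0, [-2.2, -3.7, 0], 0], [0, [-2.2, -3.7, 0], 0], [0, [-2.2, -3.7, 0], 0], [0, [-2.2, -3.7, 0], 0], [0, [-2.2, -3.7, 0], 0], [0, [-1.6, -3.4, 0], 0], [0, [0, 0, 0], 0]])

```text
time_s: 2.1
tcp_pos: [0.4482, -0.1785, 0.2309]
tcp_rot: [-0.307, -3.126, 0.001]
ft_force: [-0.6, -0.2, 0.6]
width: 0.0853
finger_force: 0.0
```

Run:
```python
from h import *
s=robot.read_state();print(s['time_s'],s['ft_force'],np.abs(s['joint_vel']).max());print(tcpT(s))
cv2.imwrite('pics/w1.png',robot.capture('wrist'))
s=robot.read_state();print(tcpT(s)[:3,3])
```

```text
2.1 [-0.59534181 -0.23226487  0.58522207] 0.0661761268703776
[[-9.80863324e-01  1.94697541e-01 -8.83060203e-05  4.48223219e-01]
 [ 1.94697559e-01  9.80863147e-01 -5.89264295e-04 -1.78508278e-01]
 [-2.81121883e-05 -5.95180702e-04 -9.99999822e-01  2.30866631e-01]
 [ 0.00000000e+00  0.00000000e+00  0.00000000e+00  1.00000000e+00]]
[ 0.44759112 -0.17652925  0.2307276 ]
```

View pics/w1.png

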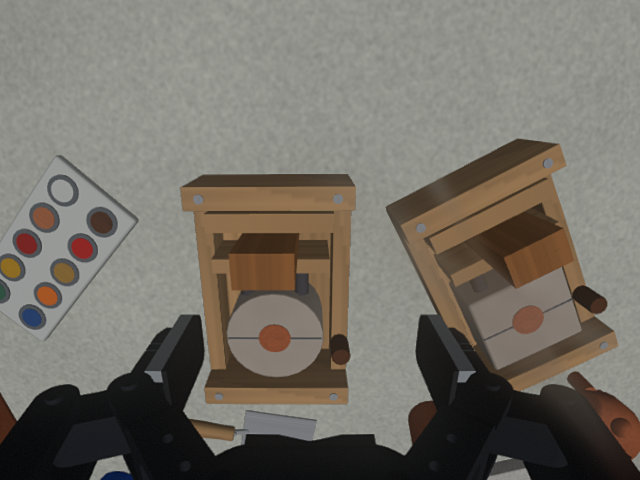

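The wrist view shows the round frame at (270,290). The wedge's top face spans about (231,252) to (297,291) and the peg is on the right at (341,348), so tool +y points towards the peg.

Run:
```python
from h import *
np.set_printoptions(precision=4,suppress=True)
s=robot.read_state();T=tcpT(s)
p=[(230,253),(297,253),(296,291),(232,291)]
w=px2w('wrist',p,.132,T);print('wedge',w,w.mean(0))
b=px2w('wrist',[(198,199),(338,199),(334,397),(219,397)],.078,T);print('bolts',b,b.mean(0))
ex=T[:3,0];ey=T[:3,1]
for c in(w.mean(0),b.mean(0),np.array([.463,-.216,0])):
    d=c-T[:3,3];print('tool xy cm',d@ex*100,d@ey*100)
```

```text
wedge [[ 0.4454 -0.2317  0.132 ]
 [ 0.4543 -0.1868  0.132 ]
 [ 0.4822 -0.1933  0.132 ]
 [ 0.4735 -0.2379  0.132 ]] [ 0.4639 -0.2124  0.132 ]
bolts [[ 0.4133 -0.2609  0.078 ]
 [ 0.4352 -0.1512  0.078 ]
 [ 0.6273 -0.1881  0.078 ]
 [ 0.6062 -0.2984  0.078 ]] [ 0.5205 -0.2246  0.078 ]
tool xy cm -2.301079094727562 -3.207165935087409
tool xy cm -8.100346878890836 -3.306498983494578
tool xy cm -2.2990672580017497 -3.578423674002415
```

step_arm(plan=[[0, [-1.2, -1.7, 0], 0], [0, [-1.1, -1.7, 0], 0], [0, [0, 0, 1.5], 0], [0, [0, 0, 2.5], 0], [0, [0, 0, 2.5], 0], [0, [0, 0, 2.5], 0], [0, [0, 0, 2], 0], [0, [0, 0, 1.5], 0], [0, [0, 0, 0], 0], [0, [0, 0, 0], 0]])

```text
time_s: 3.15
tcp_pos: [0.4637, -0.2122, 0.1067]
tcp_rot: [-0.301, -3.127, -0.0]
ft_force: [0.2, -0.6, 0.7]
width: 0.0856
finger_force: 0.0
```

Run:
```python
from h import *
s=robot.read_state();print(s['time_s'],s['ft_force']);print(tcpT(s))
cv2.imwrite('pics/w2.png',robot.capture('wrist'))
```

```text
3.15 [ 0.21142853 -0.55276898  0.66201443]
[[-9.81610918e-01  1.90892490e-01 -2.51739687e-04  4.63732870e-01]
 [ 1.90892448e-01  9.81610941e-01  1.84241499e-04 -2.12234596e-01]
 [ 2.82280750e-04  1.32798262e-04 -9.99999951e-01  1.06708711e-01]
 [ 0.00000000e+00  0.00000000e+00  0.00000000e+00  1.00000000e+00]]
```

View pics/w2.png

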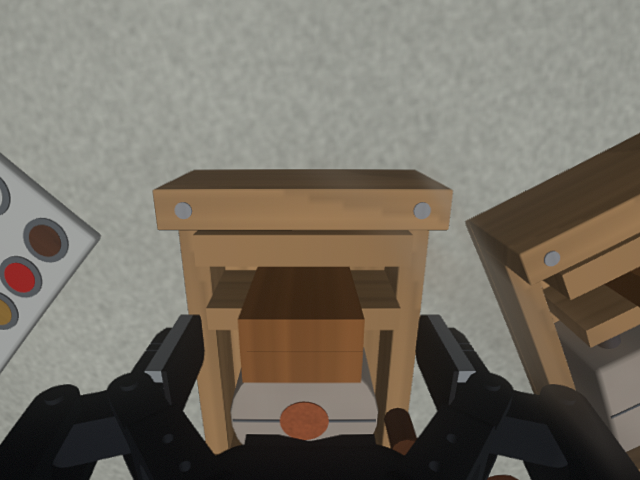

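The wedge top, centred at u≈301, sits about 3 mm to tool −y of the finger midline at u≈310. The frame bolts are centred at 302.5, so the wedge is mid-slot. I'll shift −0.3 cm in y and go down 2.1 cm.

step_arm(plan=[[0, [0, -0.3, 0.7], 0], [0, [0, 0, 0.7], 0], [0, [0, 0, 0.7], 0], [0, [0, 0, 0], 0], [0.3, [0, 0, 0], 0], [0.6, [0, 0, 0], 0], [0.6, [0, 0, 0], 0], [1, [0, 0, 0], 0], [1, [0, 0, 0], 0], [1, [0, 0, 0], 0]], squeeze=80)

```text
time_s: 4.2
tcp_pos: [0.4633, -0.2158, 0.0858]
tcp_rot: [0.302, 3.127, -0.0]
ft_force: [-1.5, 1.9, 6.0]
width: 0.0444
finger_force: 82.5
```

step_arm(plan=[[1, [0, 0, 0], 0], [1, [0, 0, 0], 0], [1, [0, 0, 0], 0], [1, [0, 0, 0], 0], [1, [0, 0, 0], 0], [1, [0, 0, 0], 0], [1, [0, 0, 0], 0], [1, [0, 0, 0], 0], [1, [0, 0, 0], 0], [1, [0, 0, 0], 0]])

```text
time_s: 5.2
tcp_pos: [0.4633, -0.2158, 0.0857]
tcp_rot: [0.302, 3.127, -0.0]
ft_force: [-2.2, 2.0, 5.0]
width: 0.0439
finger_force: 82.5
```

Gripped cleanly (width 44 mm, almost no side force). Next I pull it 1 cm towards the peg rail.

step_arm(plan=[[1, [0, 0.2, 0], 0], [1, [0, 0.2, 0], 0], [1, [0, 0.2, 0], 0], [1, [0, 0.2, 0], 0], [1, [0, 0.2, 0], 0], [1, [0, 0, 0], 0], [1, [0, 0, 0], 0], [1, [0, 0, 0], 0], [1, [0, 0, 0], 0], [1, [0, 0, 0], 0]])

```text
time_s: 6.2
tcp_pos: [0.4648, -0.2082, 0.0858]
tcp_rot: [0.301, 3.127, -0.006]
ft_force: [-7.0, -15.5, 2.7]
width: 0.0443
finger_force: 83.1
```

Run:
```python
from h import *
s=robot.read_state();print(s['ft_force'],s['wrist_torque'],s['tcp_pos'],s['width'])
cv2.imwrite('pics/w3.png',robot.capture('wrist'))
```

```text
[ -7.01737922 -15.47281144   2.65699904] [-3.29097336  1.42636383 -0.20703241] [ 0.46481975 -0.20818446  0.0857742 ] 0.04431815535043522
```

View pics/w3.png

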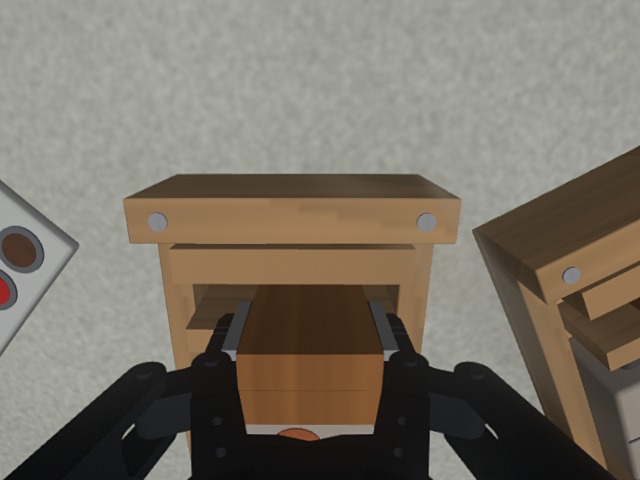

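The wedge is held square in the pads at (310,390) and has shifted along with them. The TCP moved about 7.7 mm of the 10, the rest lost to compliance, so I'll add a little more.

step_arm(plan=[[1, [0, 0.1, 0], 0], [1, [0, 0.1, 0], 0], [1, [0, 0.1, 0], 0], [1, [0, 0, 0], 0], [1, [0, 0, 0], 0], [1, [0, 0, 0], 0], [1, [0, 0, 0], 0], [1, [0, 0, 0], 0], [1, [0, 0, 0], 0], [1, [0, 0, 0], 0]])

```text
time_s: 7.25
tcp_pos: [0.4654, -0.2054, 0.0858]
tcp_rot: [0.301, 3.127, -0.006]
ft_force: [-7.7, -16.3, 2.5]
width: 0.0441
finger_force: 83.1
```

10.6 mm towards the peg. Now back past the middle to about 1 cm the other way.

step_arm(plan=[[1, [0, -0.3, 0], 0], [1, [0, -0.3, 0], 0], [1, [0, -0.3, 0], 0], [1, [0, -0.3, 0], 0], [1, [0, -0.3, 0], 0], [1, [0, -0.3, 0], 0], [1, [0, -0.3, 0], 0], [1, [0, -0.2, 0], 0], [1, [0, -0.2, 0], 0], [1, [0, -0.1, 0], 0]])

```text
time_s: 8.25
tcp_pos: [0.4614, -0.2251, 0.0859]
tcp_rot: [0.304, 3.127, 0.01]
ft_force: [7.5, 28.7, 15.7]
width: 0.0443
finger_force: 85.6
```

step_arm(plan=[[1, [0, 0, 0], 0], [1, [0, 0, 0], 0], [1, [0, 0, 0], 0], [1, [0, 0, 0], 0], [1, [0, 0, 0], 0], [1, [0, 0, 0], 0], [1, [0, 0, 0], 0], [1, [0, 0, 0], 0], [1, [0, 0, 0], 0], [1, [0, 0, 0], 0]])

```text
time_s: 9.25
tcp_pos: [0.4614, -0.2252, 0.0859]
tcp_rot: [0.304, 3.127, 0.009]
ft_force: [6.4, 26.6, 14.3]
width: 0.0442
finger_force: 85.5
```

Run:
```python
from h import *
s=robot.read_state();d=s['tcp_pos']-np.array([.4633,-.2158,.0857]);print(d, d[:2]@[.191,.9816],s['ft_force'],s['width'])
cv2.imwrite('pics/w4.png',robot.capture('wrist'))
```

```text
[-0.00191495 -0.00937584  0.00016018] -0.009569077252292722 [ 6.40065733 26.642399   14.25380839] 0.04423946822861855
```

View pics/w4.png

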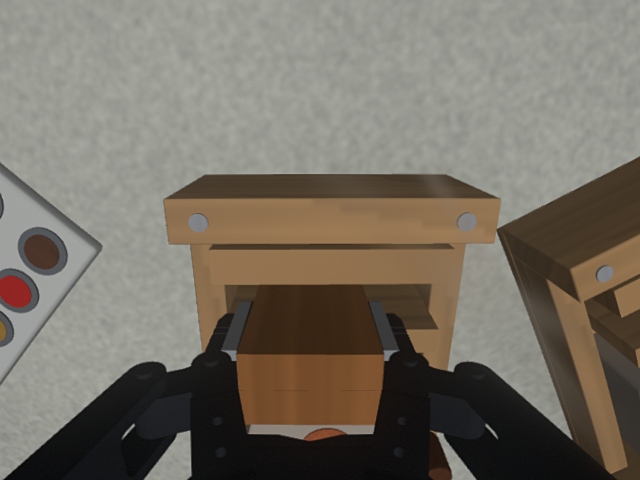

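The wedge is 9.6 mm towards the plain rail, and the bolt midpoint at u=332 against the wedge at 310 agrees. I'll nudge 1 mm more, relax the side load and draw it up.

step_arm(plan=[[1, [0, -0.1, 0], 0], [1, [0, 0, 0], 0], [1, [0, 0, 0], 0], [1, [0, 0.2, 0], 0], [1, [0, 0.1, 0], 0], [1, [0, 0, 0], 0], [1, [0, 0, -0.3], 0], [1, [0, 0, -0.3], 0], [1, [0, 0, -0.3], 0], [1, [0, 0, -0.4], 0]], squeeze=100)

```text
time_s: 10.3
tcp_pos: [0.4608, -0.2261, 0.0967]
tcp_rot: [-0.302, -3.126, -0.002]
ft_force: [5.4, -1.0, -19.7]
width: 0.0438
finger_force: 105.7
```

step_arm(plan=[[1, [0, 0, -0.5], 0], [1, [0, 0, -0.6], 0], [1, [0, 0, -0.8], 0], [1, [0, 0, -0.8], 0], [1, [0, 0, -0.8], 0], [1, [0, 0, -0.8], 0], [1, [0, 0, -0.8], 0], [1, [0, 0, -0.8], 0], [1, [0, 0, -0.8], 0], [1, [0, 0, -0.8], 0]])

```text
time_s: 11.3
tcp_pos: [0.4616, -0.227, 0.1745]
tcp_rot: [0.302, 3.125, -0.001]
ft_force: [0.2, -0.3, -1.0]
width: 0.0442
finger_force: 107.6
```

step_arm(plan=[[1, [0, 0, -1], 0], [1, [0, 0, -1], 0], [1, [0, 0, -1], 0], [1, [0, 0, -1], 0], [1, [0, 0, -1], 0], [1, [0, 0, -1], 0], [1, [0, 0, -1], 0], [1, [0, 0, -1], 0], [1, [0, 0, 0], 0], [1, [0, 0, 0], 0]])

```text
time_s: 12.3
tcp_pos: [0.461, -0.2266, 0.2533]
tcp_rot: [0.302, 3.127, -0.0]
ft_force: [-0.2, 0.2, -0.8]
width: 0.0439
finger_force: 107.6
```

Run:
```python
from h import *
np.set_printoptions(precision=4,suppress=True)
s=robot.read_state();T=tcpT(s);print(s['time_s'],T,s['ft_force'],s['width'],s['finger_force'])
cv2.imwrite('pics/w5.png',cv2.resize(np.hstack([robot.capture('wrist'),robot.capture('scene')]),(800,300)))
# to tray centre, tray yaw
t=px2w('top',[(140,200),(216,207),(206,293),(128,286)],.028);e=t[1]-t[0];g=t[0]-t[3];f=t[1]-t[2]
print('tray yaw',np.degrees([np.arctan2(-e[1],-e[0])-np.pi/2,np.arctan2(g[1],g[0]),np.arctan2(f[1],f[0])]))
d=t.mean(0)-T[:3,3];print(d@T[:3,0]*100,d@T[:3,1]*100)
```

```text
12.3 [[-0.9815  0.1916  0.      0.461 ]
 [ 0.1916  0.9815 -0.     -0.2266]
 [-0.     -0.     -1.      0.2533]
 [ 0.      0.      0.      1.    ]] [-0.2449  0.2327 -0.759 ] 0.043922293367058704 107.61201918125153
tray yaw [-5.7342 -5.1395 -5.1033]
6.055954571551051 47.194544336776936
```

View pics/w5.png

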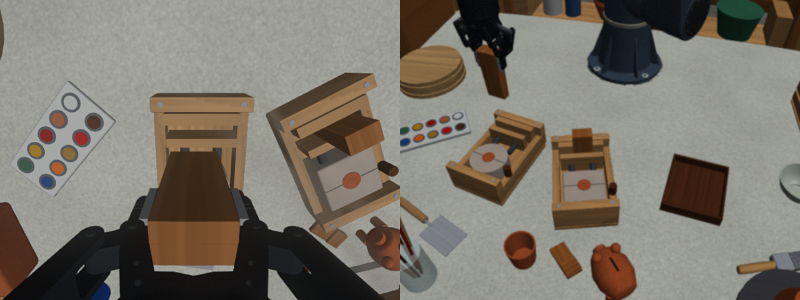

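The wedge is out and held firmly without slipping (top face in the same place in the wrist view). The other wedge is undisturbed. Next I carry it over to the tray.

step_arm(plan=[[1, [0.1, 1.0, 0], 0], [1, [0.2, 1.7, 0], 0], [1, [0.3, 2.5, 0], 0], [1, [0.3, 2.5, 0], 0], [1, [0.3, 2.5, 0], 0], [1, [0.3, 2.5, 0], 0], [1, [0.3, 2.5, 0], 0], [1, [0.3, 2.5, 0], 0], [1, [0.3, 2.5, 0], 0], [1, [0.3, 2.5, 0], 0]])

```text
time_s: 13.4
tcp_pos: [0.4777, 0.0029, 0.2531]
tcp_rot: [-0.302, -3.127, -0.0]
ft_force: [0.4, -1.2, 0.3]
width: 0.0438
finger_force: 107.6
```

step_arm(plan=[[1, [0.3, 2.5, 0], 0], [1, [0.3, 2.5, 0], 0], [1, [0.3, 2.5, 0], 0], [1, [0.3, 2.5, 0], 0], [1, [0.3, 2.5, 0], 0], [1, [0.4, 2.5, 0], 0], [1, [0.4, 2.5, 0], 0], [1, [0.4, 2.5, 0], 0], [1, [0.4, 2.5, 0], 0], [1, [0.3, 2.0, 0], 0]])

```text
time_s: 14.4
tcp_pos: [0.4909, 0.25, 0.2529]
tcp_rot: [-0.301, -3.126, 0.0]
ft_force: [0.1, -0.1, -0.2]
width: 0.0439
finger_force: 107.6
```

step_arm(plan=[[1, [0, 0, 0], -3], [1, [0, 0, 0], -3], [1, [0, 0, 0.5], 0], [1, [0, 0, 1.0], 0], [1, [0, 0, 1.5], 0], [1, [0, 0, 1.5], 0], [1, [0, 0, 1.0], 0], [1, [0, 0, 0.5], 0], [1, [0, 0, 0], 0], [1, [0, 0, 0], 0]])

```text
time_s: 15.4
tcp_pos: [0.4918, 0.2484, 0.1937]
tcp_rot: [0.139, 3.138, 0.0]
ft_force: [1.4, -0.7, -1.1]
width: 0.044
finger_force: 107.6
```

Run:
```python
from h import *
np.set_printoptions(precision=4,suppress=True)
s=robot.read_state();T=tcpT(s);print(s['time_s'],T,s['ft_force'],s['width'])
d=np.array([.492,.248,0])-T[:3,3];print(d@T[:3,0]*100,d@T[:3,1]*100)
cv2.imwrite('pics/w6.png',cv2.resize(np.hstack([robot.capture('wrist'),robot.capture('scene')]),(800,300)))
```

```text
15.4 [[-0.9961  0.0883  0.0005  0.4918]
 [ 0.0883  0.9961  0.0002  0.2484]
 [-0.0005  0.0003 -1.      0.1937]
 [ 0.      0.      0.      1.    ]] [ 1.3872 -0.6656 -1.1187] 0.044027234543949544
-0.012734105074094173 -0.040120313381411865
```

View pics/w6.png

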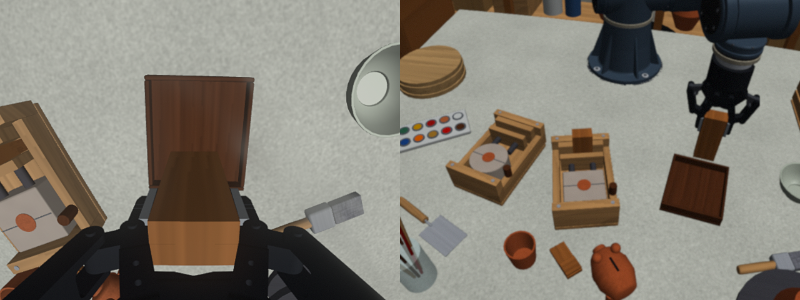

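The wedge hangs centred over the tray, with its foot about 114 mm above the tray floor. I'll lower to just above the floor, then creep to contact.

step_arm(plan=[[1, [0, 0, 0.7], 0], [1, [0, 0, 1.5], 0], [1, [0, 0, 1.5], 0], [1, [0, 0, 1.5], 0], [1, [0, 0, 1.5], 0], [1, [0, 0, 1.5], 0], [1, [0, 0, 1.5], 0], [1, [0, 0, 1.0], 0], [1, [0, 0, 0.3], 0], [1, [0, 0, 0], 0]])

```text
time_s: 16.5
tcp_pos: [0.4916, 0.2483, 0.0832]
tcp_rot: [-0.138, -3.138, 0.0]
ft_force: [1.4, -1.0, -1.2]
width: 0.0441
finger_force: 107.6
```

step_arm(plan=[[1, [0, 0, 0.05], 0], [1, [0, 0, 0.05], 0], [1, [0, 0, 0.05], 0], [1, [0, 0, 0.05], 0], [1, [0, 0, 0], 0], [1, [0, 0, 0], 0], [1, [0, 0, 0], 0], [1, [0, 0, 0], 0], [1, [0, 0, 0], 0], [1, [0, 0, 0], 0]])

```text
time_s: 17.5
tcp_pos: [0.4916, 0.2483, 0.0813]
tcp_rot: [-0.138, -3.139, 0.0]
ft_force: [0.2, -0.6, -1.2]
width: 0.0439
finger_force: 107.6
```

step_arm(plan=[[1, [0, 0, 0.05], 0], [1, [0, 0, 0.05], 0], [1, [0, 0, 0.05], 0], [1, [0, 0, 0], 0], [1, [0, 0, 0], 0], [1, [0, 0, 0], 0], [1, [0, 0, 0], 0], [1, [0, 0, 0], 0], [1, [0, 0, 0], 0], [1, [0, 0, 0], 0]])

```text
time_s: 18.5
tcp_pos: [0.4916, 0.2483, 0.0798]
tcp_rot: [0.138, 3.139, 0.0]
ft_force: [-0.1, -0.1, 1.6]
width: 0.0442
finger_force: 108.2
```

step_arm(plan=[[1, [0, 0, 0.05], 0], [1, [0, 0, 0], 0], [1, [0, 0, 0], 0], [1, [0, 0, 0], 0], [1, [0, 0, 0], 0], [1, [0, 0, 0], 0], [1, [0, 0, 0], 0], [1, [0, 0, 0], 0], [1, [0, 0, 0], 0], [1, [0, 0, 0], 0]])

```text
time_s: 19.5
tcp_pos: [0.4917, 0.2483, 0.0798]
tcp_rot: [0.138, 3.138, 0.0]
ft_force: [-1.9, 0.1, 7.8]
width: 0.044
finger_force: 109.2
```

The foot is on the floor. I'll ease the grip, then open gradually.

step_arm(plan=[[1, [0, 0, -0.03], 0], [1, [0, 0, 0], 0], [0.45, [0, 0, 0], 0], [0.42, [0, 0, 0], 0], [0.38, [0, 0, 0], 0], [0.32, [0, 0, 0], 0], [0.25, [0, 0, 0], 0], [0.15, [0, 0, 0], 0], [0.0, [0, 0, 0], 0], [0, [0, 0, 0], 0]], squeeze=20)

```text
time_s: 20.5
tcp_pos: [0.4916, 0.2483, 0.0796]
tcp_rot: [-0.138, -3.139, 0.0]
ft_force: [0.4, 0.7, -0.0]
width: 0.0853
finger_force: 0.0
```

step_arm(plan=[[0, [0, 0, 0], 0], [0, [0, 0, 0], 0], [0, [0, 0, 0], 0], [0, [0, 0, -0.5], 0], [0, [0, 0, -1], 0], [0, [0, 0, -2], 0], [0, [0, 0, -2], 0], [0, [0, 0, -2], 0], [0, [0, 0, -2], 0], [0, [0, 0, -2], 0]])

```text
time_s: 21.5
tcp_pos: [0.4916, 0.2483, 0.1964]
tcp_rot: [0.138, 3.138, 0.0]
ft_force: [-0.4, 0.2, 1.0]
width: 0.0854
finger_force: 0.0
```

step_arm(plan=[[0, [0, 0, -2], 0], [0, [0, 0, -1], 0], [0, [0, 0, 0], 0], [0, [0, 0, 0], 0], [0, [0, 0, 0], 0], [0, [0, 0, 0], 0], [0, [0, 0, 0], 0], [0, [0, 0, 0], 0], [0, [0, 0, 0], 0], [0, [0, 0, 0], 0]])

```text
time_s: 22.5
tcp_pos: [0.4916, 0.2483, 0.2245]
tcp_rot: [-0.138, -3.138, 0.0]
ft_force: [-0.7, 0.9, -0.4]
width: 0.0852
finger_force: 0.0
```

Run:
```python
from h import *
cv2.imwrite('pics/w7.png',cv2.resize(np.hstack([robot.capture('wrist'),robot.capture('scene')]),(800,300)))
```

```text
(no output)
```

View pics/w7.png

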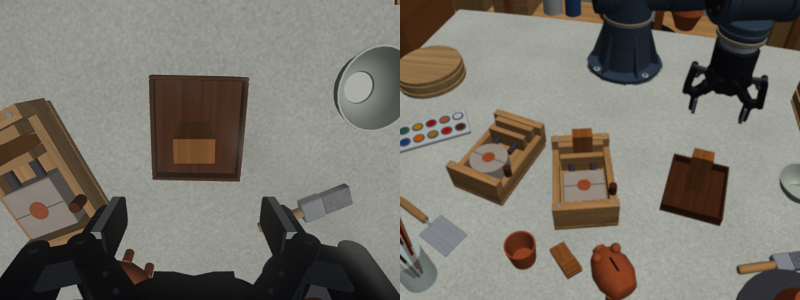

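The wedge stands upright in the tray, at (700,165) in the right-hand picture. The gripper is clear and the other frame is undisturbed.

```bash
python3 -c "
from cell import robot
print(robot.job_done())"
```

```text
the job is handed in; nothing more can be done
None
```

The wedge was worked about 1 cm towards the peg rail, then about 1 cm towards the plain rail, drawn out and stood upright in the tray; the other frame's wedge was not touched, and the job was handed in after about 23 s.

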